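Lock the bayonet cap on the filter pot

ROBOT

A 6-joint arm with a two-finger parallel gripper is mounted at the origin on a cart in front of the work surface, level with it; the furniture and walls round the work are solid. World frame = base frame: x ahead of the robot, y to its left, z up, the work surface at z = 0. Lengths are in m, angles in rad, forces in N, time in s.
With the tool pointing down it reaches from about 0.425 to 1.125 m from the base axis. Payload 14.9 kg.
Tool frame: the origin (TCP) lies midway between the tips of the shut fingers; the grasp point (between the pads) lies r.pinch_z behind it (r.pinch_z is the distance from the TCP to the grasp point, in m); z points along the fingers, y is the line along which they close (so a half turn about z gives the same grasp; the last joint's range is limited). The gripper opens to 91 mm and grips with 3 to 60 N. Pads are 32 mm wide; open, the fingers measure 118 mm over their backs; the gripper's body (76 mm by 178 mm) begins 60 mm behind the grasp point.
Start: joints at [1.199, 0.379, 1.734, -0, 1.028, -0.033], TCP at [0.233, 0.66, 0.214] pointing down, gripper open.
Joint ranges: [-2.77, 2.77], [-0.74, 2.19], [0, 2.66], [-1.06, 4.2], [0.31, 2.87], [-3.08, 3.08]. Speed limits (rad/s): [1.89, 1.89, 2.39, 3.14, 3.14, 3.14].

INTERFACE

Orientations are given as [roll, pitch, yaw] about the fixed x, y, z axes, in that order (R = Rz(yaw) Ry(pitch) Rx(roll)).
In Python, from plant import r gives the robot as it stands. The module is installed in compiled form; this text tells all that it offers. Calls block until the motion is done:
- r.move_pose(position, orientation): joint-space move of the TCP to a pose.
- r.movel(position, ori=None, max_speed=0.15): straight line of the TCP; ori=None keeps the orientation; max_speed is the mean speed in m/s.
- r.goto_joints(angles): joint-space move.
- r.set_gripper(opening, effort=None): opening from 0.0 (shut) to 1.0 (fully open); effort is the grip in N (None keeps the last); returns when the fingers have stopped.
- r.sleep(seconds).
- r.inverse_kinematics(position, orientation): joint angles nearest the present ones, or None.
- r.grab_frame(name): name is "side" or "top" or "wrist"; returns (picture, depth): 480x640x3 uint8, blue, green, red; 480x640 float32, m along the optical axis (not along the pixel's ray), 0 where there is no reading.
- r.get_calibration(name): a dict with "mtx" (3x3 intrinsics, pixels), "distortion" ([k1, k2, p1, p2, k3] as OpenCV has them; the pictures are not rectified), "rvec" (rotation vector, rad) and "tvec" (3), from world to camera coordinates, as OpenCV has them. Camera axes: x right, y down, z forward; pixel columns grow to the right and rows downward; lengths in m; the calibration is good to about 2 mm. A picture is of the moment at which its call begins: read the wrist's pose just before it. get_calibration takes no time and is no camera call; for the wrist camera it gives the pose at the moment of the call.
A pose or a line that the arm cannot do raises r.MotionError and nothing moves.
- r.sign_off(): hands the job in; it is judged then, once.
Readings, each from a call of its own:
- r.get_clock(): time.
- r.get_joint_pos(): joint angles.
- r.get_joint_vel(): joint speeds.
- r.get_tau(): joint torques, N m.
- r.get_ee_pos(): TCP position.
- r.get_tcp_rot(): TCP orientation.
- r.get_ft_force(): force on the tool from outside, world axes, zero at the start.
- r.get_moment(): the same for the moment, N m.
- r.get_width(): opening from 0.0 (shut) to 1.0 (fully open).
- r.get_finger_force(): force on a finger pad.
Only numpy, scipy, OpenCV 4.12 (cv2) and the standard library are available. Lean on these libraries where they do the work, as an engineer would, in place of code of your own. Each camera call takes 0.05 s, during which the arm holds its last target. There are 200 camera calls.

TASK

The cap of the air-filter pot stands loose in its slots after a cartridge change. Press it down against its spring, turn it clockwise (seen from above) by about a quarter turn until it stops, and let go so that it springs up into its lock. Leave the tin beside the pot standing.

Things in the scene. Friction and masses are not known exactly. Their poses are not given: they have to be found in the camera images.
- filter_pot: Fixed grey filter pot: square foot 130 x 130 x 9 mm, round body, aluminium collar 96 mm across on top. Origin: centre of the underside, on the upright axis; z up. Brass pipe ports at +y and -y reach 76 mm from the axis, 14 to 40 mm high. Two small raised ribs on the collar's outside lie along +x and -x: the locked cap's wing lines up with them (x axes parallel, either way round).
- collar_rim (a point): Centre of the collar's rim, 96 mm above the pot's origin; axes as the pot's. The collar has three L-shaped slots. With the cap held down, its pins run clockwise (seen from above) from the slot mouths to a hard stop about 83 degrees on; the lock notches take them from 73 degrees to the stop, so the locked wing is within 6 degrees of the pot's x axis. Let go earlier, it is not locked.
- cap_wing (a point): Centre of the grip wing of the loose steel cap (about 0.3 kg): an upright bare-metal bar 74 mm long along this point's x axis, 14 mm thick along y, 32 mm high. z up. At the start it stands turned about 78 degrees (74 to 82) counter-clockwise, seen from above, from the pot's x axis, 137 mm above the pot's origin. Locked it stands 127 mm above it. It may be gripped, or turned with the fingers loosely astride.
- cap_flange (a point): Centre of the top face of the cap's round flange, 94 mm across, 16 mm below the wing's centre; axes as the wing's. Pressed here the cap sinks against a spring (500 N/m; about 2 N to start, 10 N at the bottom). It cannot turn until 13.5 mm down and bottoms at 16 mm. Let go at the turn's end, it rises 6 mm from the bottom into notches and is locked.
- tin_0: Closed red shop tin, 68 mm across, 102 mm high, standing loose on the bench 17 to 20 cm from the pot's axis. Origin: centre of its underside; z up.

How it is judged:
At the end, for the whole second after the job is handed in: The cap is locked and released: its wing is within 8 degrees of the pot's x axis, the wing's centre is 125.5 to 129.5 mm above the pot's origin (sprung up into the notches) and within 8 mm of the pot's axis, and the tin stands upright (z of cap_wing in the frame of filter_pot between 0.1255 and 0.1295 m and angle between the x axis of cap_wing and the x axis of filter_pot, either way round below 0.14 rad and horizontal distance between cap_wing and filter_pot below 0.008 m and angle between tin_0's own z axis and vertical below 0.2 rad); the robot touches nothing.
It fails at once if the tin beside the pot is knocked over (angle between tin_0's own z axis and vertical above 0.6 rad).
It also fails if it takes over 32 s, if anything falls off the work surface, if the arm or the gripper's body presses on something with over 40 N, if the wrist force passes 120 N, or if a joint passes its speed limit or range.

## Working session

There is one attempt and no reset: what is moved stays moved. The work goes in short steps, each a Python script; the robot and the scene stay as the last script left them, time stands still between calls to the robot, and variables do not carry over. Pictures are saved under pics/ and viewed, at most 10 in all, crops included, and the job is handed in when it is done.

```bash
mkdir -p pics; cat > h.py <<'E'
import numpy as np, cv2
from plant import r
def cloud(name):
    c=r.get_calibration(name); im,d=r.grab_frame(name)
    v,u=np.mgrid[0:480,0:640]
    p=cv2.undistortPoints(np.stack([u,v],-1).reshape(-1,1,2).astype(np.float32),np.array(c["mtx"]),np.array(c["distortion"])).reshape(480,640,2)
    P=np.dstack([p[...,0]*d,p[...,1]*d,d])
    R=cv2.Rodrigues(np.array(c["rvec"],float))[0]
    W=(P-np.array(c["tvec"]).reshape(3))@R
    W[d==0]=np.nan
    return im,W
E
python3 - <<'E'
from h import *
for n in("top","side"):
    im,W=cloud(n); cv2.imwrite(f"pics/{n}0.png",im); np.save(n+"0.npy",W)
    print(n,np.nanmin(W,(0,1)),np.nanmax(W,(0,1)))
print(r.get_clock(),r.pinch_z,r.get_tcp_rot(),r.get_ft_force())
E
```

```text
top [-0.12654956 -0.60330948 -0.88306383] [1.82233651 1.31462319 0.61178456]
side [-0.33087605 -0.61086613 -0.21554835] [1.59020249 0.47297498 0.59636539]
0.1 0.0188 [-3.14058718e+00 -1.77751214e-05  2.80285532e+00] [-0.28723507 -0.1120425  -0.62654498]
```

View pics/top0.png

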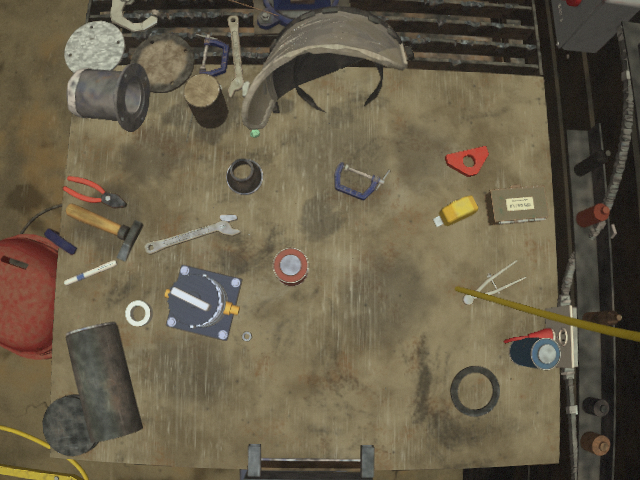

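View pics/side0.png

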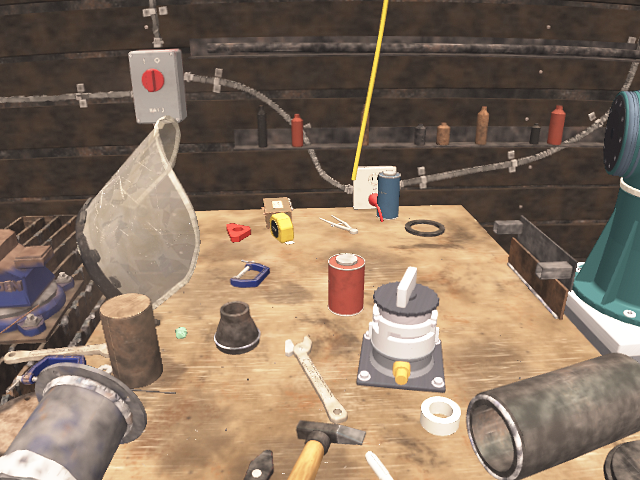

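The top view shows the pot at about (202,302), its brass ports at (168,293) and (232,310), the wing from (172,290) to (208,306), and the tin at (291,265). The side view shows the same layout: wing raised at (406,287), tin at (346,283).

```bash
python3 - <<'E'
from h import *
for n,b in(("top",(150,255,260,350)),("side",(350,255,450,395))):
    W=np.load(n+"0.npy"); im=cv2.imread(f"pics/{n}0.png")
    u0,v0,u1,v1=b; S=W[v0:v1,u0:u1].reshape(-1,3); C=im[v0:v1,u0:u1].reshape(-1,3).astype(int)
    w=S[(S[:,2]>.140)&(S[:,2]<.165)].astype(np.float32)
    print(n,len(w),"wing",np.median(w,0),w.min(0),w.max(0)); (c,s,a)=cv2.minAreaRect(w[:,:2]);
    vx=cv2.fitLine(w[:,:2],cv2.DIST_L2,0,.01,.01).ravel(); print(c,s,a,"ang",np.degrees(np.arctan2(vx[1],vx[0])))
    f=S[(S[:,2]>.112)&(S[:,2]<.128)].astype(np.float32); print("flange",len(f),np.median(f,0),cv2.minEnclosingCircle(f[:,:2]))
    g=S[(S[:,2]>.004)&(S[:,2]<.014)].astype(np.float32); print("foot",cv2.minAreaRect(g[:,:2]))
    br=(C[:,2]-C[:,0]>90)&(S[:,2]>.012)&(S[:,2]<.045); B=S[br]
    print("brass",len(B)); 
    if len(B)>6:
        _,l,cc=cv2.kmeans(B.astype(np.float32),2,None,(3,50,1e-4),5,0); d=cc[0]-cc[1]; print(cc,np.degrees(np.arctan2(d[1],d[0])))
W=np.load("top0.npy");t=W[245:290,268:312].reshape(-1,3);t=t[(t[:,2]>.09)&(t[:,2]<.115)].astype(np.float32);print("tin",np.median(t,0),cv2.minEnclosingCircle(t[:,:2]))
E
```

```text
top 336 wing [0.5351571  0.17636347 0.1536862 ] [0.5147981  0.14325862 0.14280747] [0.5549588  0.21120225 0.15914783]Traceback (most recent call last):
  File "<stdin>", line 6, in <module>
cv2.error: OpenCV(4.12.0) /io/opencv/modules/imgproc/src/convhull.cpp:143: error: (-215:Assertion failed) total >= 0 && (depth == CV_32F || depth == CV_32S) in function 'convexHull'
```

```bash
python3 - <<'E'
from h import *
k=lambda a:np.ascontiguousarray(a[:,:2],dtype=np.float32).reshape(-1,1,2)
for n,b in(("top",(150,255,260,350)),("side",(350,255,450,395))):
    W=np.load(n+"0.npy"); im=cv2.imread(f"pics/{n}0.png")
    u0,v0,u1,v1=b; S=W[v0:v1,u0:u1].reshape(-1,3); C=im[v0:v1,u0:u1].reshape(-1,3).astype(int)
    w=S[(S[:,2]>.140)&(S[:,2]<.165)]
    vx=cv2.fitLine(k(w),cv2.DIST_L2,0,.01,.01).ravel(); print(n,"wing",cv2.minAreaRect(k(w)),"ang",np.degrees(np.arctan2(vx[1],vx[0])))
    f=S[(S[:,2]>.112)&(S[:,2]<.128)]; print("flange",len(f),np.median(f,0),cv2.minEnclosingCircle(k(f)))
    g=S[(S[:,2]>.004)&(S[:,2]<.014)]; print("foot",cv2.minAreaRect(k(g)))
    br=(C[:,2]-C[:,0]>90)&(S[:,2]>.012)&(S[:,2]<.045); B=S[br]
    print("brass",len(B)); 
    if len(B)>6:
        _,l,cc=cv2.kmeans(B.astype(np.float32),2,None,(3,50,1e-4),5,0); d=cc[0]-cc[1]; print(cc,np.degrees(np.arctan2(d[1],d[0])))
W=np.load("top0.npy");t=W[245:290,268:312].reshape(-1,3);t=t[(t[:,2]>.09)&(t[:,2]<.115)];print("tin",np.median(t,0),cv2.minEnclosingCircle(k(t)))
E
```

```text
top wing ((0.5353403687477112, 0.17793287336826324), (0.07605106383562088, 0.014596731401979923), 65.97162628173828) ang 65.5915
flange 1642 [0.53233047 0.1757436  0.12207674] ((0.53413325548172, 0.1779758483171463), 0.0486835278570652)
foot ((0.5356489419937134, 0.17807358503341675), (0.19260747730731964, 0.22718340158462524), 1.5346949100494385)
brass 148
[[0.52162033 0.11780368 0.03660151]
 [0.55005515 0.24789186 0.03535757]] -102.32985
side wing ((0.5335195660591125, 0.178117573261261), (0.07571263611316681, 0.0142380241304636), 65.19120788574219) ang 64.013695
flange 1514 [0.53846076 0.19052638 0.1208289 ] ((0.5348420143127441, 0.1765580028295517), 0.05002671852707863)
foot ((0.5312910079956055, 0.1327023059129715), (0.23769870400428772, 0.14563503861427307), 86.53106689453125)
brass 528
[[0.54743505 0.23926973 0.03276661]
 [0.5874487  0.02659691 0.02917888]] 100.65544
tin [0.60367735 0.00081877 0.09821332] ((0.6045158505439758, 0.0011958307586610317), 0.03391903638839722)
```

Both views agree: wing centre (0.535, 0.178), wing yaw 65.5°, pot x axis at −12.3°, a difference of 78° as expected. The tin is 0.19 m from the pot's axis, also as expected. Next I grip the wing.

```bash
python3 - <<'E'
from h import *
X,Y=.535,.1779; o=[np.pi,0,np.radians(65.5)]
r.move_pose([X,Y,.19],o); r.set_gripper(.6,40)
print(r.get_clock(),r.get_ee_pos(),r.get_joint_pos(),r.get_ft_force())
r.movel([X,Y,.124],o,.1)
print(r.get_clock(),r.get_ee_pos(),r.get_ft_force())
r.set_gripper(0,40)
print(r.get_clock(),r.get_width()*91,r.get_finger_force(),r.get_ft_force(),r.get_moment())
im,_=r.grab_frame("side"); cv2.imwrite("pics/g.png",im[180:420,280:500])
E
```

```text
2.8667 [0.5350115  0.17787399 0.19000145] [2.79621813e-01 1.98161042e-01 2.02467265e+00 2.97465676e-05
 9.18752837e-01 7.07318522e-01] [-1.03732918 -0.48433132  0.69782733]
3.675 [0.53531072 0.17800833 0.12438226] [0.26646752 0.33768822 0.52022157]
4.375 13.502649453705507 39.98888969421387 [ 0.72005077 -0.71724962  1.16536715] [-0.07390577  0.09952937 -0.01053114]
```

View pics/g.png

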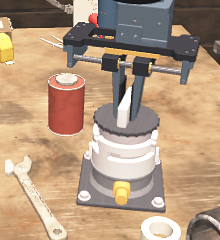

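The crop shows the fingers astride the wing at (123,105), with the grip at 13.5 mm as it should be. Next I press down in steps, then turn in steps while watching the moment.

```bash
python3 - <<'E'
from h import *
X,Y=.535,.1779; y0=65.5
def st(t): print(t,round(r.get_clock(),2),np.round(r.get_ee_pos(),4),np.round(np.degrees(r.get_tcp_rot()[2]),1),np.round(r.get_ft_force(),1),np.round(r.get_moment()[2],2))
for dz in(.008,.0135,.016,.018):
    r.movel([X,Y,.124-dz],[np.pi,0,np.radians(y0)],.04); st(dz)
    z=.124-dz
    if r.get_ft_force()[2]>22: break
m0=r.get_moment()[2]
for a in (10,20,30):
    r.movel([X,Y,z],[np.pi,0,np.radians(y0-a)],.05); st(a)
    if abs(r.get_moment()[2]-m0)>1.5: break
E
```

```text
0.008 4.78 [0.5352 0.1779 0.1159] 65.5 [ 0.1 -0.9  5.2] 0.07
0.0135 5.06 [0.5352 0.1779 0.1106] 65.5 [-1.8 -0.4  7.2] -0.01
0.016 5.31 [0.5352 0.178  0.1083] 65.5 [-2.1 -1.5  8.7] 0.02
0.018 5.56 [0.5354 0.1781 0.1076] 65.5 [-11.3  -3.   31.9] -0.0
10 5.88 [0.5364 0.1783 0.1076] 55.4 [-2.6 -0.5 23.4] -0.51
20 6.21 [0.5368 0.1783 0.1077] 45.4 [-0.5 -0.5 21.5] -0.48
30 6.53 [0.5368 0.1783 0.1076] 35.4 [ 0.2 -1.7 19.5] -0.5
```

```bash
python3 - <<'E'
from h import *
X,Y,z=.535,.1779,.106; y0=65.5
def st(t): print(t,round(r.get_clock(),2),np.round(r.get_ee_pos(),4),np.round(np.degrees(r.get_tcp_rot()[2]),1),np.round(r.get_ft_force(),1),np.round(r.get_moment()[2],2))
for a in (45,60,70,75,78,80,82,84,86,88):
    r.movel([X,Y,z],[np.pi,0,np.radians(y0-a)],.05); st(a)
    if abs(r.get_moment()[2])>1.5: break
E
```

```text
45 6.94 [0.5369 0.1783 0.1077] 20.4 [ 0.1 -1.3 20.2] -0.49
60 7.35 [0.5368 0.1782 0.1077] 5.4 [-1.3 -3.1 21.5] -0.65
70 7.67 [0.5367 0.1782 0.1077] -4.6 [-1.1 -3.1 22. ] -0.62
75 7.92 [0.5366 0.1781 0.1077] -9.6 [-2.5 -3.7 22.9] -0.47
78 8.18 [0.5366 0.1781 0.1077] -12.5 [-2.3 -4.1 23.7] -0.1
80 8.43 [0.5365 0.1781 0.1077] -14.5 [-1.7 -3.3 23.6] 0.15
82 8.68 [0.5365 0.178  0.1077] -16.4 [-2.7 -4.4 23.8] 0.63
84 8.93 [0.5365 0.1777 0.1077] -18.4 [-3.4 -8.1 24.8] 1.31
86 9.18 [0.5365 0.1774 0.1076] -20.3 [ -2.4 -10.6  25.7] 1.51
```

The moment has built up, so the cap is at its stop. I let it rise most of the way while still gripped, then release, retreat and look.

```bash
python3 - <<'E'
from h import *
X,Y=.535,.1779; o=[np.pi,0,np.radians(65.5-84)]
r.movel([X,Y,.1115],o,.04); print(np.round(r.get_ft_force(),1),r.get_moment()[2])
r.set_gripper(.6)
r.movel([X,Y,.22],o,.12); r.sleep(.2)
k=lambda a:np.ascontiguousarray(a[:,:2],dtype=np.float32).reshape(-1,1,2)
for n,s in(("side",(slice(240,395),slice(350,460))),("wrist",(slice(0,480),slice(0,640)))):
    im,W=cloud(n); cv2.imwrite(f"pics/{n}1.png",im)
    S=W[s].reshape(-1,3); S=S[np.hypot(S[:,0]-X,S[:,1]-Y)<.05]; w=S[(S[:,2]>.128)&(S[:,2]<.16)]
    vx=cv2.fitLine(k(w),cv2.DIST_L2,0,.01,.01).ravel()
    f=S[(S[:,2]>.095)&(S[:,2]<.125)]
    print(n,len(w),cv2.minAreaRect(k(w)),np.degrees(np.arctan2(vx[1],vx[0])),"ztop",np.percentile(w[:,2],[50,90]),"flange",np.median(f[:,2]))
print(r.get_clock())
E
```

```text
[  1.4 -10.8  15.8] 0.7415135133388693
side 650 ((0.5344064235687256, 0.17832310497760773), (0.017437858507037163, 0.07361724972724915), 71.97891235351562) -17.706926 ztop [0.13845457 0.14314666] flange 0.11083943760609236
wrist 1979 ((0.5359464883804321, 0.17657878994941711), (0.013998698443174362, 0.07356876879930496), 72.3266372680664) -17.513859 ztop [0.14333933 0.14431974] flange 0.11161660906401782
11.5833
```

View pics/wrist1.png

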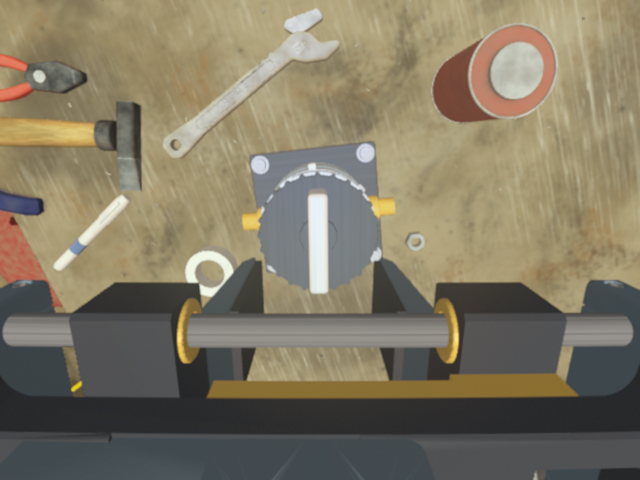

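View pics/side1.png

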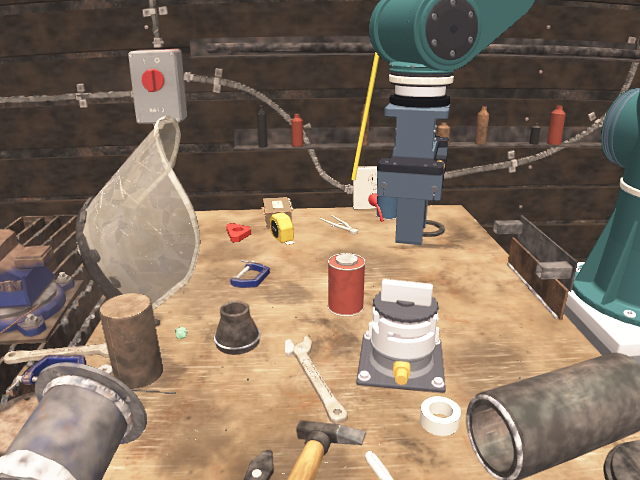

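The wrist view shows the wing at (318,242) lined up with the pot's x axis, and the gripper is clear. The side view shows the tin upright at (346,283). The wing centre is at about 127.3 mm and roughly 5° from the pot's x axis, so the cap is locked.

```bash
python3 -c "
from plant import r
print(r.sign_off(), r.get_clock())"
```

```text
the job is handed in; nothing more can be done
the job is handed in; nothing more can be done
```

The cap is pressed, turned to its stop and sprung up into its lock: the wing's centre measures about 127 mm up and about 5° off the pot's x axis, the tin is standing, the gripper is clear, and I handed the job in at about 12 s.

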